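Rock the pendulum angle gauge to its index and hold it

ROBOT

A 6-joint arm with a two-finger parallel gripper is mounted at the origin on the work surface. World frame = base frame: x ahead of the robot, y to its left, z up, the work surface at z = 0. Lengths are in m, angles in rad, forces in N, time in s.
With the tool pointing down it reaches from about 0.4 to 0.825 m from the base axis. Payload 7 kg.
Tool frame: the origin (TCP) lies on the centre line of the jaws, within the pads' length; the fingertips stand 22 mm ahead of it and the grasp point (between the pads) lies 3 mm ahead of it; z points along the fingers, y is the line along which they close (so a half turn about z gives the same grasp; the last joint's range is limited). The gripper opens to 88 mm and grips with 3 to 60 N. Pads are 19 mm wide; open, the fingers measure 130 mm over their backs; the gripper's body (78 mm by 193 mm) begins 47 mm behind the grasp point.
Start: joints at [-1.051, 0.359, 0.012, 0, -1.224, -0.288], TCP at [0.155, -0.657, 0.249] pointing down, gripper open.
Joint ranges: [-3.07, 3.07], [-1.43, 2.12], [-1.02, 1.25], [-3.03, 1.67], [-3.05, -0], [-3.03, 3.03]. Speed limits (rad/s): [2.39, 2.39, 3.01, 3.14, 3.14, 3.14].

INTERFACE

Orientations are given as [roll, pitch, yaw] about the fixed x, y, z axes, in that order (R = Rz(yaw) Ry(pitch) Rx(roll)).
In Python, from station import monitor, viewer, order gives the robot as it stands. The module is installed in compiled form; this text tells all that it offers.
- The arm moves only by the tool servo_tool, never from a script. Its argument "targets" is a list of rows, each an object with "angular": the turn, a rotation vector about the tool's x, y, z in degrees, a list of three; "xyz": the shift along the tool's x, y, z in cm, a list of three; "claw": the finger opening in cm, from 0 to 8.76. A call has 1 to 20 rows; each row shifts and turns the commanded pose from where the row before left it, along the tool's axes as they then stand; what a row does not reach is not made up. A row lasts 1/10 s, in which the tool goes at most 50 mm and 8.59 degrees, less where a joint would pass 70% of its speed; a pose out of reach is approached as far as the arm can. A call is refused whole if a number of a shift passes 5 or a number of a turn 8.59, either way. A call with a gripper value outside its range is refused whole. The fingers move at their own pace and stop on an object; "force" is the grip in N (left out, the last holds). Time passes only in rows, so rows that do not move let the fingers close. It gives the time, the measured TCP pose, the force, the opening and the grip force at its end, in the units of the state.
- monitor.get_state(): the state, without advancing time (a new reading comes with each control period).
- viewer.grab_frame(name): name is "side" or "top"; returns a dict with "color" (480x640x3 uint8, blue, green, red), "fovy" (degrees; the focal length in pixels is half the picture's height over the tangent of half this angle, whatever the lens; pixels are square), "cx", "cy" (the principal point, pixels), "R" (3x3) and "t" (3): a world point X has camera coordinates R X + t. Camera axes: x right, y down, z forward; pixel columns grow to the right and rows downward; lengths in m; the calibration is good to about 2 mm. A picture is of the moment at which its call begins. There is no depth.
- order.job_done(): hands the job in; it is judged then, once.
The state is a dict: "t": time; "q": joint angles; "qd": joint speeds; "joint_efforts": joint torques, N m; "eef_pos": TCP position; "ee_rot": TCP orientation; "force": force on the tool from outside, world axes, zero at the start; "moment": the same for the moment, N m; "width": finger opening in m; "gripper_force": force on a finger pad.
Only numpy, scipy, OpenCV 4.12 (cv2) and the standard library are available. Lean on these libraries where they do the work, as an engineer would, in place of code of your own. Each camera call takes 0.05 s, during which the arm holds its last target. There are 200 camera calls.

TASK

The angle gauge lies across the round-topped stud block with its weighted end down on the wooden offcut: before the gauge is used, check it by pressing gently on its raised end, where the thumb pad is, and rocking it on the stud until its swinging pointer comes to rest with the tip on the index tab. Keep it there, still, balanced between your push and the stud with the weighted end clear of the offcut: the job finishes while you are holding it, so do not let go. Do not touch the pointer or the tab, keep the gauge on top of the stud, and leave the other things on the desk where they are.

Things in the scene. Friction and masses are not known exactly. Their poses are not given: they have to be found in the camera images.
- gauge: loose pendulum angle gauge, 0.6 to 0.85 kg: aluminium bar 44 x 300 x 10 mm, upright white dial plate across its middle (76 mm wide, top 120 mm over the bar's underside, face to the gauge's +x), steel weight block (40 x 50 x 26 mm) on the -y end, rubber thumb pad on the +y end. Origin: centre of the bar's underside; y along the bar to the pad, z up. Starts on crown and offcut, pad end up 0.22 rad
- pad_top (a point): centre of the top of the gauge's thumb pad, a rubber disc 32 mm across and 12 mm high, at (0, 132, 22) mm in the gauge's frame, about 110 mm above the desk at the start: the place to push. 2 to 4 N rolls the gauge on the crown, 0.075 rad for each 10 mm down; when let go, the gauge falls back on the offcut
- pointer (a joint): angle of the gravity pointer, rad: 0 square to the bar, positive with the tip towards the gauge's -y (weighted end). It turns freely about the gauge's x axis 55 mm over the bar's underside; a brass bob keeps its tip straight up, so at rest the value is minus the rise angle of the pad end (start about -0.22, may be swinging). After a move it swings for 1 to 2 s
- pointer_tip (a point): upper tip of the dark pointer, 75 mm above the pivot
- index (a joint): angle at which the index tab is set on the dial, rad, same zero and sense as the pointer's; stiff, stays as preset (between -0.11 and 0.17). The pointer is on the tab when the two values agree
- index_point (a point): where the tip has to rest: right under the middle of the index tab, 75 mm from the pivot like the pointer's tip. The tab is a dark steel finger 8 mm wide and 13 mm long hanging over the dial's top edge from behind, its lower end 2 mm outside the tip's circle
- stud: the stud block, fixed to the desk: grey cast foot 100 x 85 x 14 mm with a neck and, along its own x, a steel crown 66 mm long, rounded with 20 mm radius, top 60 mm above the desk. Origin: centre of its underside; the gauge lies across the crown, along the stud's y
- crown (a point): middle of the top line of the stud's crown, 60 mm above the desk
- offcut: the wooden joist offcut, fixed, 75 x 60 x 26 mm, under the gauge's weighted end. Origin: centre of its underside
- bomb: bystander: closed steel pressure vessel, 68 mm across, 135 mm tall, upright; origin in the middle of its underside
- cap_ring: bystander: steel ring, 72 mm across, 18 mm high, lying on the desk; origin in the middle of its underside
- crucible: bystander: small white ceramic bowl, 40 mm across, 22 mm high; origin under its middle
- screwdriver: bystander: screwdriver 170 mm long, lying
- mug: bystander: white mug, 76 mm across, 90 mm tall; origin under its middle
- tray: bystander: open steel tray 160 x 110 x 30 mm; origin under its middle
- weight: bystander: brass cylinder 44 mm across, 35 mm tall; origin under its middle
There are look-alikes about, which are no part of the job. What is shaped like the stud but blue or red is not meant.

How it is judged:
By the outcome, as a careful person would: the job done as asked, in the order asked, and still so for the second after the job is handed in, while the arm keeps its last pose, push and grip.
It also fails if it takes over 42 s, if anything falls off the work surface, if the arm or the gripper's body presses on something with over 40 N, if the wrist force passes 120 N, or if a joint passes its speed limit or range.

## Working session

There is one attempt and no reset: what is moved stays moved. The work goes in short steps, Python scripts to look and compute and a tool call to move; the robot and the scene stay as the last step left them, time stands still between calls to the robot, and variables do not carry over. Pictures are saved under pics/ and viewed, at most 10 in all, crops included, and the job is handed in when it is done.

Besides the shell and the picture viewer there is one more tool, called after "Emit:" as name(argument=value, ...), one argument or row to a line, values as JSON. servo_tool: Moves the arm, as the interface text tells. Its arguments: {"type":"object","properties":{"targets":{"type":"array"},"force":{"type":"number"}},"required":["targets"]}

```bash
mkdir -p pics; cat > h.py <<'E'
import numpy as np, cv2, pickle
from station import monitor, viewer, order
def grab(n,save=None):
    f=viewer.grab_frame(n)
    if save: cv2.imwrite('pics/%s.png'%save,f['color'])
    f['f']=240/np.tan(np.radians(f['fovy'])/2); f['R']=np.array(f['R']); f['t']=np.array(f['t'])
    return f
def ray(f,u,v):
    d=f['R'].T@np.array([(u-f['cx'])/f['f'],(v-f['cy'])/f['f'],1]); return -f['R'].T@f['t'],d/np.linalg.norm(d)
def onz(f,u,v,z):
    o,d=ray(f,u,v); return o+d*(z-o[2])/d[2]
def onplane(f,u,v,p,n):
    o,d=ray(f,u,v); return o+d*(np.dot(np.array(p)-o,n)/np.dot(d,n))
def tri(f1,a,f2,b):
    o1,d1=ray(f1,*a);o2,d2=ray(f2,*b)
    s=np.linalg.lstsq(np.c_[d1,-d2],o2-o1,rcond=None)[0]
    p,q=o1+s[0]*d1,o2+s[1]*d2; return (p+q)/2,np.linalg.norm(p-q)
def proj(f,X):
    c=f['R']@np.array(X)+f['t']; return f['cx']+f['f']*c[0]/c[2],f['cy']+f['f']*c[1]/c[2]
E
python3 - <<'E'
from h import *
s=monitor.get_state();print(s)
for n in('side','top'):
    f=grab(n,n+'0'); pickle.dump(f,open(n+'0.pkl','wb')); print(n,f['f'],f['cx'],f['cy'],-f['R'].T@f['t'],f['R'])
E
```

```text
{'t': 0.0, 'q': array([-1.05091034e+00,  3.59414201e-01,  1.10523837e-02, -3.74301827e-04,
       -1.22409513e+00, -2.88135667e-01]), 'qd': array([ 2.56644842e-05,  1.61861439e-03, -1.93593011e-05, -3.43909894e-04,
        3.02493723e-05,  2.48895694e-04]), 'joint_efforts': array([-1.07249463e-03, -5.82711911e+01,  2.93049181e+01,  6.99705362e+00,
        6.82194936e-03, -1.50198166e-04]), 'eef_pos': array([ 0.15493628, -0.65650655,  0.24759782]), 'ee_rot': array([ 3.13990049e+00, -1.34582721e-04, -2.90996970e+00]), 'force': array([-0.28187631,  0.56387293, -0.25853407]), 'moment': array([-0.02492447,  0.0219776 ,  0.02545122]), 'gripper_force': 0.0, 'width': 0.0876735728042013}
side 463.3318378124619 311.12493421765913 232.26005714861643 [0.29569935 0.87093261 0.88595036] [[-0.95966591 -0.2810358  -0.00776062]
 [-0.17027189  0.60295764 -0.77939051]
 [ 0.22371596 -0.74663309 -0.62649039]]
top 617.0532360816864 320.95575405589267 233.3073695485702 [ 0.44969316 -0.02894409  1.52241757] [[ 0.00618889 -0.9999012   0.01262074]
 [-0.99704801 -0.00713616 -0.07644823]
 [ 0.07653075 -0.01211035 -0.99699367]]
```

View pics/top0.png

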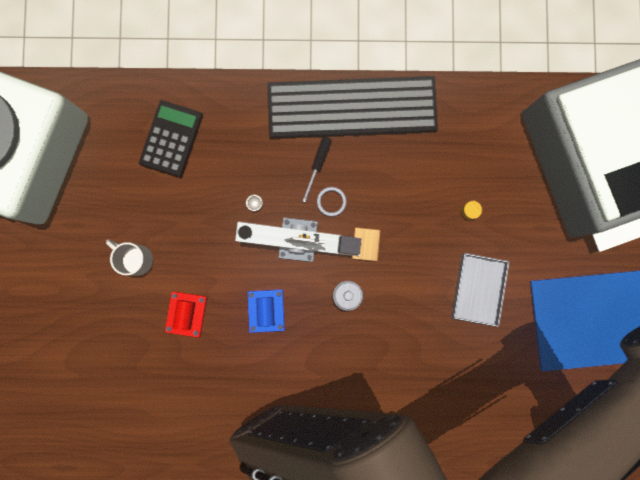

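View pics/side0.png

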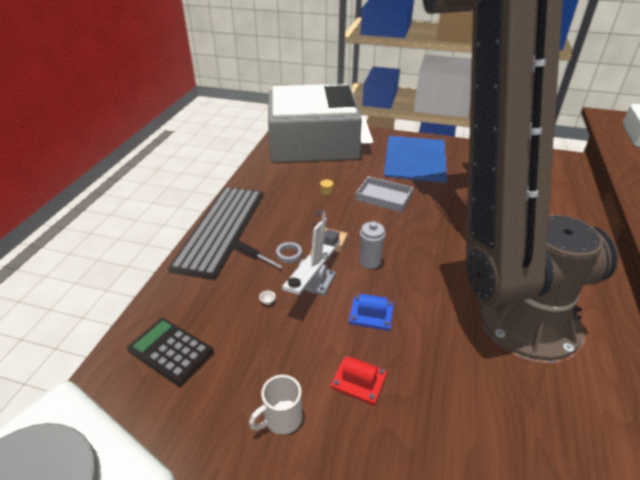

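```bash
python3 - <<'E'
from h import *
T=pickle.load(open('top0.pkl','rb'));S=pickle.load(open('side0.pkl','rb'))
a=cv2.resize(T['color'][205:275,225:390],None,fx=4.8,fy=4.8,interpolation=cv2.INTER_CUBIC)
b=cv2.resize(S['color'][200:305,270:390],None,fx=5.5,fy=5.5,interpolation=cv2.INTER_CUBIC)
cv2.imwrite('pics/topc.png',a);cv2.imwrite('pics/sidec.png',b)
print('pad',tri(T,(245,232),S,(294,283)), onz(T,245,232,.11),onz(S,294,283,.11))
print('weight',onz(T,350,245,.06)); print('stud',onz(T,298,240,.014))
E
```

```text
pad (array([0.5612608 , 0.12944583, 0.09880756]), np.float64(0.0010589396869873278)) [0.55987214 0.12806934 0.11      ] [0.55800681 0.1400635  0.11      ]
weight [ 0.53459201 -0.11586741  0.06      ]
stud [0.54864298 0.00884717 0.014     ]
```

View pics/topc.png

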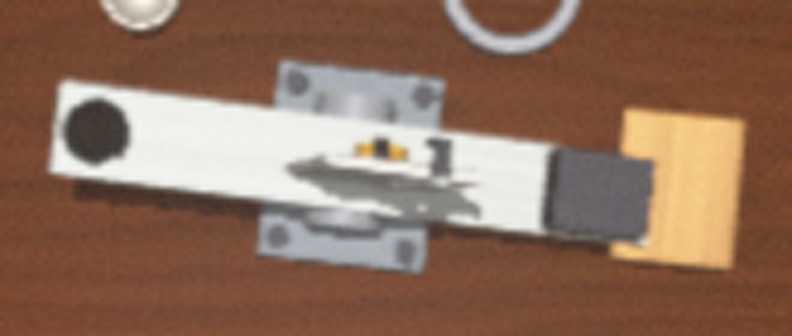

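View pics/sidec.png

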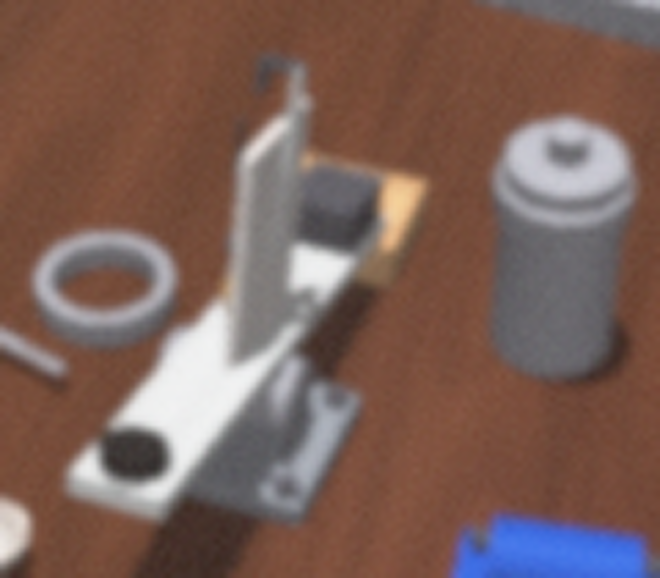

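```bash
python3 - <<'E'
from h import *
T=pickle.load(open('top0.pkl','rb'));S=pickle.load(open('side0.pkl','rb'))
tc=lambda x,y:((x+.5)/4.8+224.5,(y+.5)/4.8+204.5); sc=lambda x,y:((x+.5)/5.5+269.5,(y+.5)/5.5+199.5)
a=(onz(T,*tc(62,80),.104)+onz(T,*tc(50,172),.104))/2; b=(onz(T,*tc(552,148),.048)+onz(T,*tc(540,240),.048))/2
d=a-b; print('len(expect 250*cos)',np.hypot(d[0],d[1]),'yaw',np.arctan2(-d[0],d[1]))
print('width',np.linalg.norm(onz(T,*tc(62,80),.104)-onz(T,*tc(50,172),.104)))
yaw=np.arctan2(-d[0],d[1]); 
from scipy.spatial.transform import Rotation as Ro
R=Ro.from_euler('zx',[0,0]).as_matrix()
R=Ro.from_euler('z',yaw).as_matrix()@Ro.from_euler('x',.22).as_matrix()
pad=onz(T,*tc(96,131),.110); O=pad-R@[0,.132,.022]
print('pad',pad,'origin',O,'piv',O+R@[0,0,.055]); print('crown z check', (O[2]))
print('pad side',onz(S,*sc(133,453),.11))
for nm,tp,sp in(('tab',(436,145),(268,70)),('tip',(381,145),(240,128))):
    X,g=tri(T,tc(*tp),S,sc(*sp)); L=R.T@(X-O); print(nm,X,g,'local',L,'r',np.hypot(L[1],L[2]-.055),'ang',np.arctan2(-L[1],L[2]-.055))
    X=onplane(T,*tc(*tp),O+R@[.006,0,0],R[:,0]); L=R.T@(X-O); print('  plane',L)
print('proj tip', proj(T,O+R@Ro.from_euler('x',-.22).as_matrix()@[.006,0,.075]+0*O))
for i in(0,.05,.1,.15):
  for r in (.077,.09):
    P=O+R@[.008,-r*np.sin(i),.055+r*np.cos(i)]; u=proj(T,P);v=proj(S,P); print(i,r,(u[0]-224.5)*4.8,(u[1]-204.5)*4.8,(v[0]-269.5)*5.5,(v[1]-199.5)*5.5)
P=O+R@[.008,.075*np.sin(.22),.055+.075*np.cos(.22)];u=proj(T,P);v=proj(S,P); print('tip',(u[0]-224.5)*4.8,(u[1]-204.5)*4.8,(v[0]-269.5)*5.5,(v[1]-199.5)*5.5)
E
```

```text
len(expect 250*cos) 0.2391482857752386 yaw -0.11648944618317623
width 0.044590465589788485
pad [0.56010517 0.12897923 0.11      ] origin [0.5456911  0.00580232 0.05972395] piv [ 0.54429608 -0.00611897  0.11339831]
crown z check 0.059723945868052034
pad side [0.55959274 0.13691214 0.11      ]
tab [ 0.54773579 -0.03328346  0.19569315] 0.0009380223995916624 local [ 0.00657362 -0.00798077  0.14111201] r 0.08648104089128908 ang 0.09241497175916157
  plane [ 0.006      -0.00490633  0.15449833]
tip [ 0.5511604  -0.00778752  0.1801698 ] 0.004074788383621601 local [0.00701173 0.0137328  0.12034968] r 0.06677702483553224 ang -0.20712946492873807
  plane [0.006      0.01058619 0.10803523]
proj tip (np.float64(298.3622823924138), np.float64(235.16505631838038))
0 0.077 415.56049348352815 141.89943673384917 256.41068383735876 94.10386055413441
0 0.09 421.76016248689666 140.5456906418199 258.77762216215666 68.24335452624275
0.05 0.077 423.7694755602338 143.07113217005102 259.5408283630707 91.206118159474
0.05 0.09 431.44023624203936 141.92922007269584 262.44539658647767 64.92560268212287
0.1 0.077 431.8533632530709 144.25775080432052 262.6106271937185 88.71090341843745
0.1 0.09 440.9688120777112 143.33015335973005 266.0385529632591 62.085160146675264
0.15 0.077 439.788978237561 145.45580644481575 265.61236395972537 86.62147137740176
0.15 0.09 450.3179526556435 144.74426508804484 269.5480904765732 59.72495376726532
tip 378.63356204425844 137.3479958015903 242.15051064800844 115.02331390940722
```

```bash
python3 - <<'E'
from h import *
from scipy.spatial.transform import Rotation as Ro
s=monitor.get_state(); p0=s['eef_pos']; w0=s['ee_rot'][2]; p1=np.array([.559,.132,.20]); w1=-1.687; N=24
p=p0.copy(); w=w0
for k in range(1,N+1):
    R=Ro.from_euler('xyz',[np.pi,0,w]).as_matrix()
    u=min(1,k/N); h=3*u*u-2*u**3; h=.35*h+.65*u
    g=p0+(p1-p0)*h+np.array([0,0,.05*np.sin(np.pi*h)])
    d=np.round(R.T@(g-p)*100,1); a=round(-np.degrees(w1-w0)/N,1)
    print(k,d.tolist(),a); p=p+R@d/100; w-=np.radians(a)
print(p,w)
E
```

```text
1 [-1.7, 1.9, -0.3] -2.9
2 [-1.9, 2.1, -0.4] -2.9
3 [-2.3, 2.2, -0.3] -2.9
4 [-2.5, 2.2, -0.4] -2.9
5 [-2.8, 2.2, -0.4] -2.9
6 [-3.1, 2.2, -0.3] -2.9
7 [-3.3, 2.1, -0.3] -2.9
8 [-3.6, 1.9, -0.2] -2.9
9 [-3.7, 1.9, -0.2] -2.9
10 [-3.9, 1.7, -0.0] -2.9
11 [-4.1, 1.5, 0.0] -2.9
12 [-4.1, 1.3, 0.2] -2.9
13 [-4.2, 1.1, 0.3] -2.9
14 [-4.2, 0.9, 0.4] -2.9
15 [-4.2, 0.7, 0.5] -2.9
16 [-4.1, 0.4, 0.6] -2.9
17 [-4.1, 0.3, 0.7] -2.9
18 [-3.9, -0.0, 0.7] -2.9
19 [-3.8, -0.2, 0.7] -2.9
20 [-3.5, -0.3, 0.8] -2.9
21 [-3.4, -0.5, 0.7] -2.9
22 [-3.0, -0.6, 0.7] -2.9
23 [-2.8, -0.7, 0.7] -2.9
24 [-2.4, -0.8, 0.6] -2.9
[0.55892688 0.13162064 0.19971069] -1.6951882258678799
```

Emit:
servo_tool(
  targets=[
    {"xyz": [-1.7, 1.9, -0.3], "angular": [0, 0, -2.9], "claw": 0},
    {"xyz": [-1.9, 2.1, -0.4], "angular": [0, 0, -2.9], "claw": 0},
    {"xyz": [-2.3, 2.2, -0.3], "angular": [0, 0, -2.9], "claw": 0},
    {"xyz": [-2.5, 2.2, -0.4], "angular": [0, 0, -2.9], "claw": 0},
    {"xyz": [-2.8, 2.2, -0.4], "angular": [0, 0, -2.9], "claw": 0},
    {"xyz": [-3.1, 2.2, -0.3], "angular": [0, 0, -2.9], "claw": 0},
    {"xyz": [-3.3, 2.1, -0.3], "angular": [0, 0, -2.9], "claw": 0},
    {"xyz": [-3.6, 1.9, -0.2], "angular": [0, 0, -2.9], "claw": 0},
    {"xyz": [-3.7, 1.9, -0.2], "angular": [0, 0, -2.9], "claw": 0},
    {"xyz": [-3.9, 1.7, 0], "angular": [0, 0, -2.9], "claw": 0},
    {"xyz": [-4.1, 1.5, 0], "angular": [0, 0, -2.9], "claw": 0},
    {"xyz": [-4.1, 1.3, 0.2], "angular": [0, 0, -2.9], "claw": 0},
    {"xyz": [-4.2, 1.1, 0.3], "angular": [0, 0, -2.9], "claw": 0},
    {"xyz": [-4.2, 0.9, 0.4], "angular": [0, 0, -2.9], "claw": 0},
    {"xyz": [-4.2, 0.7, 0.5], "angular": [0, 0, -2.9], "claw": 0},
    {"xyz": [-4.1, 0.4, 0.6], "angular": [0, 0, -2.9], "claw": 0},
    {"xyz": [-4.1, 0.3, 0.7], "angular": [0, 0, -2.9], "claw": 0},
    {"xyz": [-3.9, 0, 0.7], "angular": [0, 0, -2.9], "claw": 0},
    {"xyz": [-3.8, -0.2, 0.7], "angular": [0, 0, -2.9], "claw": 0},
    {"xyz": [-3.5, -0.3, 0.8], "angular": [0, 0, -2.9], "claw": 0},
  ],
)

```text
t: 2.1
eef_pos: [0.5046, 0.0273, 0.2272]
ee_rot: [3.142, 0.0, -1.895]
force: [1.0, -0.2, -0.2]
width: 0.0
gripper_force: 0.0
```

Emit:
servo_tool(
  targets=[
    {"xyz": [-3.4, -0.5, 0.7], "angular": [0, 0, -2.9], "claw": 0},
    {"xyz": [-3.0, -0.6, 0.7], "angular": [0, 0, -2.9], "claw": 0},
    {"xyz": [-2.8, -0.7, 0.7], "angular": [0, 0, -2.9], "claw": 0},
    {"xyz": [-2.4, -0.8, 0.6], "angular": [0, 0, -2.9], "claw": 0},
    {"xyz": [0, 0, 0], "angular": [0, 0, 0], "claw": 0},
    {"xyz": [0, 0, 0], "angular": [0, 0, 0], "claw": 0},
    {"xyz": [0, 0, 0], "angular": [0, 0, 0], "claw": 0},
  ],
)

```text
t: 2.8
eef_pos: [0.5585, 0.1308, 0.2006]
ee_rot: [3.141, -0.0, -1.696]
force: [0.8, 0.1, 0.2]
width: 0.0006
gripper_force: 0.0
```

```bash
python3 - <<'E'
from h import *
s=monitor.get_state();print(s['t'],s['eef_pos'],s['ee_rot'],s['force'],s['width'])
T=grab('top');S=grab('side')
a=cv2.resize(T['color'][195:285,215:365],None,fx=4,fy=4,interpolation=cv2.INTER_CUBIC)
b=cv2.resize(S['color'][170:310,250:370],None,fx=3,fy=3,interpolation=cv2.INTER_CUBIC)
c=np.zeros((800,600,3),np.uint8);c[:360,:600]=a;c[370:790,:360]=b; cv2.imwrite('pics/c1.png',c[:790])
E
```

```text
2.8 [0.55853826 0.13077079 0.20055058] [ 3.14124906e+00 -2.33939744e-04 -1.69583971e+00] [0.8077242  0.12743616 0.23886471] 0.0005581370264905313
```

View pics/c1.png

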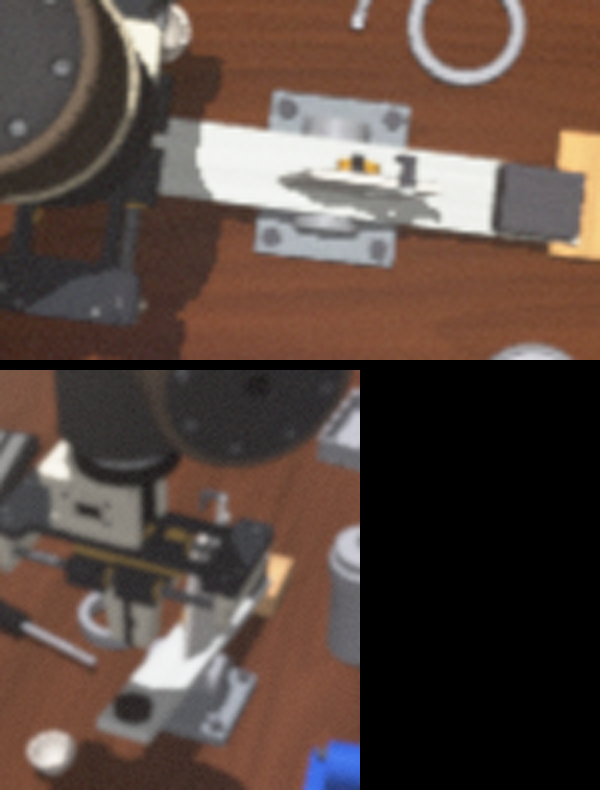

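Emit:
servo_tool(
  targets=[
    {"xyz": [0, 0, 0.6], "angular": [0, 0, 0], "claw": 0},
    {"xyz": [0, 0, 1.2], "angular": [0, 0, 0], "claw": 0},
    {"xyz": [0, 0, 1.2], "angular": [0, 0, 0], "claw": 0},
    {"xyz": [0, 0, 1.2], "angular": [0, 0, 0], "claw": 0},
    {"xyz": [0, 0, 1.0], "angular": [0, 0, 0], "claw": 0},
    {"xyz": [0, 0, 0.5], "angular": [0, 0, 0], "claw": 0},
    {"xyz": [0, 0, 0.3], "angular": [0, 0, 0], "claw": 0},
    {"xyz": [0, 0, 0.2], "angular": [0, 0, 0], "claw": 0},
    {"xyz": [0, 0, 0], "angular": [0, 0, 0], "claw": 0},
  ],
)

```text
t: 3.8
eef_pos: [0.559, 0.1314, 0.1386]
ee_rot: [-3.141, 0.0, -1.695]
force: [0.4, 0.5, 0.8]
width: 0.0004
gripper_force: 0.0
```

Emit:
servo_tool(
  targets=[
    {"xyz": [0, 0, 0.2], "angular": [0, 0, 0], "claw": 0},
    {"xyz": [0, 0, 0.2], "angular": [0, 0, 0], "claw": 0},
    {"xyz": [0, 0, 0], "angular": [0, 0, 0], "claw": 0},
  ],
)

```text
t: 4.1
eef_pos: [0.5591, 0.1315, 0.1347]
ee_rot: [-3.141, 0.0, -1.695]
force: [0.1, 0.1, 1.0]
width: 0.0007
gripper_force: 0.4
```

Emit:
servo_tool(
  targets=[
    {"xyz": [0, 0, 0.2], "angular": [0, 0, 0], "claw": 0},
    {"xyz": [0, 0, 0.2], "angular": [0, 0, 0], "claw": 0},
    {"xyz": [0, 0, 0], "angular": [0, 0, 0], "claw": 0},
  ],
)

```text
t: 4.4
eef_pos: [0.5592, 0.1315, 0.1306]
ee_rot: [-3.141, 0.0, -1.695]
force: [0.2, 1.9, 3.4]
width: 0.0002
gripper_force: 1.3
```

Emit:
servo_tool(
  targets=[
    {"xyz": [0, 0, 0.2], "angular": [0, 0, 0], "claw": 0},
    {"xyz": [0, 0, 0.2], "angular": [0, 0, 0], "claw": 0},
    {"xyz": [0, 0, 0], "angular": [0, 0, 0], "claw": 0},
  ],
)

```text
t: 4.7
eef_pos: [0.5589, 0.1313, 0.1263]
ee_rot: [3.141, -0.0, -1.695]
force: [0.7, 1.7, 2.6]
width: 0.0007
gripper_force: 1.3
```

Emit:
servo_tool(
  targets=[
    {"xyz": [-0.1, 0, 0.2], "angular": [0, 0, 0], "claw": 0},
    {"xyz": [-0.1, 0, 0.2], "angular": [0, 0, 0], "claw": 0},
    {"xyz": [-0.1, 0, 0.2], "angular": [0, 0, 0], "claw": 0},
    {"xyz": [-0.1, 0, 0.2], "angular": [0, 0, 0], "claw": 0},
    {"xyz": [-0.1, 0, 0.2], "angular": [0, 0, 0], "claw": 0},
    {"xyz": [-0.1, 0, 0.2], "angular": [0, 0, 0], "claw": 0},
    {"xyz": [0, 0, 0.2], "angular": [0, 0, 0], "claw": 0},
    {"xyz": [-0.1, 0, 0.2], "angular": [0, 0, 0], "claw": 0},
    {"xyz": [0, 0, 0.2], "angular": [0, 0, 0], "claw": 0},
    {"xyz": [0, 0, 0.2], "angular": [0, 0, 0], "claw": 0},
    {"xyz": [-0.1, 0, 0.2], "angular": [0, 0, 0], "claw": 0},
    {"xyz": [0, 0, 0.2], "angular": [0, 0, 0], "claw": 0},
    {"xyz": [0, 0, 0.1], "angular": [0, 0, 0], "claw": 0},
    {"xyz": [0, 0, 0.1], "angular": [0, 0, 0], "claw": 0},
  ],
)

```text
t: 6.1
eef_pos: [0.5602, 0.1397, 0.1007]
ee_rot: [-3.141, 0.001, -1.695]
force: [0.0, 2.5, 2.8]
width: 0.0004
gripper_force: 1.6
```

Emit:
servo_tool(
  targets=[
    {"xyz": [0, 0, 0]},
    {"xyz": [0, 0, 0]},
    {"xyz": [0, 0, 0]},
    {"xyz": [0, 0, 0]},
    {"xyz": [0, 0, 0]},
    {"xyz": [0, 0, 0]},
    {"xyz": [0, 0, 0]},
    {"xyz": [0, 0, 0]},
    {"xyz": [0, 0, 0]},
    {"xyz": [0, 0, 0]},
    {"xyz": [0, 0, 0]},
    {"xyz": [0, 0, 0]},
    {"xyz": [0, 0, 0]},
    {"xyz": [0, 0, 0]},
    {"xyz": [0, 0, 0]},
  ],
)

```text
invalid input
```

```bash
cat > look.py <<'E'
from h import *
import sys
def look(name):
    s=monitor.get_state();print(s['t'],s['eef_pos'],s['force'])
    F=[grab('top') for _ in range(6)]; T=F[0]; T['color']=np.mean([f['color'] for f in F],0).astype(np.uint8)
    pickle.dump(T,open(name+'.pkl','wb')); S=grab('side'); 
    a=cv2.resize(T['color'][215:265,285:345],None,fx=10,fy=10,interpolation=cv2.INTER_CUBIC)
    b=cv2.resize(S['color'][200:300,270:380],None,fx=2.5,fy=2.5,interpolation=cv2.INTER_CUBIC)
    c=np.zeros((500,800,3),np.uint8);c[:500,:600]=a; c[:250,600:]=b[:,:200]; cv2.imwrite('pics/%s.png'%name,c)
look(sys.argv[1])
E
python3 look.py l1
```

```text
6.1 [0.56024351 0.13973315 0.10066932] [0.03045142 2.47261587 2.8378913 ]
```

View pics/l1.png

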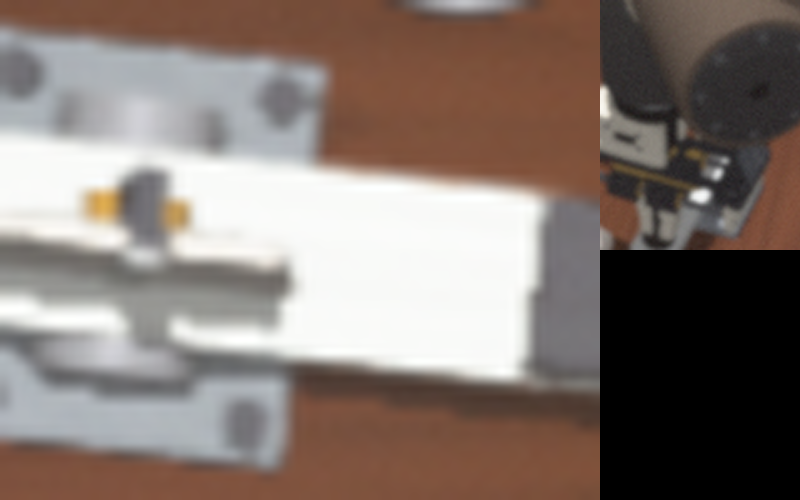

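Emit:
servo_tool(
  targets=[
    {"xyz": [0, 0, 0.2], "angular": [0, 0, 0], "claw": 0},
    {"xyz": [-0.1, 0, 0.2], "angular": [0, 0, 0], "claw": 0},
    {"xyz": [0, 0, 0.1], "angular": [0, 0, 0], "claw": 0},
    {"xyz": [0, 0, 0.1], "angular": [0, 0, 0], "claw": 0},
    {"xyz": [0, 0, 0.1], "angular": [0, 0, 0], "claw": 0},
    {"xyz": [0, 0, 0], "angular": [0, 0, 0], "claw": 0},
    {"xyz": [0, 0, 0], "angular": [0, 0, 0], "claw": 0},
    {"xyz": [0, 0, 0], "angular": [0, 0, 0], "claw": 0},
    {"xyz": [0, 0, 0], "angular": [0, 0, 0], "claw": 0},
    {"xyz": [0, 0, 0], "angular": [0, 0, 0], "claw": 0},
    {"xyz": [0, 0, 0], "angular": [0, 0, 0], "claw": 0},
    {"xyz": [0, 0, 0], "angular": [0, 0, 0], "claw": 0},
    {"xyz": [0, 0, 0], "angular": [0, 0, 0], "claw": 0},
    {"xyz": [0, 0, 0], "angular": [0, 0, 0], "claw": 0},
    {"xyz": [0, 0, 0], "angular": [0, 0, 0], "claw": 0},
    {"xyz": [0, 0, 0], "angular": [0, 0, 0], "claw": 0},
    {"xyz": [0, 0, 0], "angular": [0, 0, 0], "claw": 0},
    {"xyz": [0, 0, 0], "angular": [0, 0, 0], "claw": 0},
    {"xyz": [0, 0, 0], "angular": [0, 0, 0], "claw": 0},
    {"xyz": [0, 0, 0], "angular": [0, 0, 0], "claw": 0},
  ],
)

```text
t: 8.45
eef_pos: [0.56, 0.1402, 0.0935]
ee_rot: [3.142, -0.0, -1.695]
force: [0.6, -0.2, 1.9]
width: 0.0001
gripper_force: 1.3
```

```bash
python3 look.py l2; cat > meas.py <<'E'
from h import *
import sys
def meas(T):
    c=cv2.resize(T['color'][225:250,285:325],None,fx=10,fy=10,interpolation=cv2.INTER_CUBIC)
    U=lambda x:(x+.5)/10+284.5; V=lambda y:(y+.5)/10+224.5
    h=cv2.cvtColor(c,cv2.COLOR_BGR2HSV)
    y=(cv2.inRange(h,(12,110,120),(35,255,255)))  # brass
    g=cv2.inRange(h,(0,0,0),(179,110,135))
    g[170:]=0
    ys=np.argwhere(y[:200]); 
    n,l,st,ct=cv2.connectedComponentsWithStats(g)
    print('brass x',ys[:,1].min(),ys[:,1].max(),'y',ys[:,0].min(),ys[:,0].max())
    for k in range(1,n):
        if st[k,4]>300: print('dark',st[k],ct[k])
    return
T=pickle.load(open(sys.argv[1]+'.pkl','rb')); meas(T)
E
python3 meas.py l1; python3 meas.py l2
```

```text
8.45 [0.56001078 0.14021761 0.09354196] [ 0.56289471 -0.24694253  1.94323709]
brass x 91 184 y 94 123
dark [ 263    0   73   58 1531] [303.81450033  16.39581973]
dark [ 120   74   43   68 2206] [142.40797824 105.96464189]
dark [   0  142  138   28 2720] [ 54.28860294 158.25698529]
dark [160 163  83   7 380] [196.93157895 166.93421053]
brass x 75 169 y 95 121
dark [ 262    0   73   57 1529] [303.35055592  16.15761936]
dark [  94   68   41   69 1970] [112.32436548 102.67664975]
dark [   0  142  273   28 3534] [ 92.86078098 160.5466893 ]
```

View pics/l2.png

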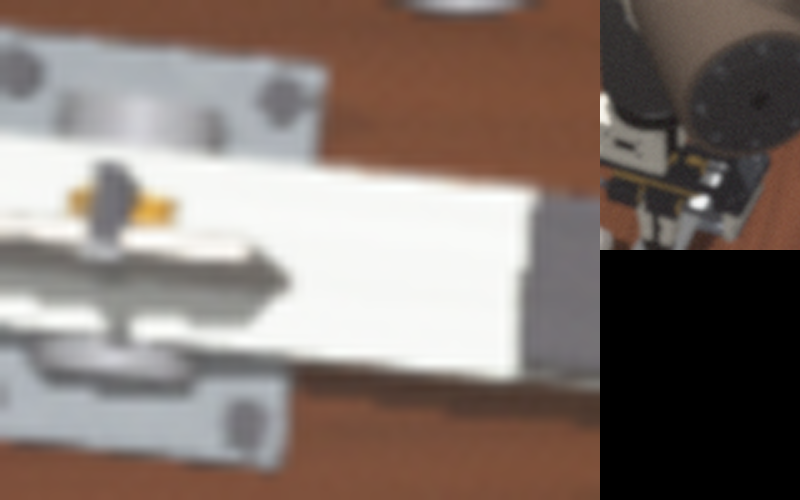

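```bash
python3 - <<'E'
from h import *
for n,bob,tabs in(('l1',(137.5,205+3),None),('l2',(122,207),None)):
    T=pickle.load(open(n+'.pkl','rb'))
    c=cv2.resize(T['color'][215:265,285:345],None,fx=10,fy=10,interpolation=cv2.INTER_CUBIC)
    v=c.max(2).astype(int); P=lambda x,y,z:onz(T,(x+.5)/10+284.5,(y+.5)/10+214.5,z)
    yg=lambda p:p[0]*.1163+p[1]*.9932
    yg=lambda p:p[0]*np.sin(.1165)+p[1]*np.cos(.1165)
    for r in range(165,256,6):
        x=np.where(v[r,60:220]<165)[0]+60
        if len(x): print(r,x.min(),x.max(),round(1000*yg(P((x.min()+x.max())/2,r,.204)),1),end=' | ')
    print('\n',n,[ (z,round(1000*yg(P(*bob,z)),1)) for z in(.075,.085,.095)])
E
```

```text
171 141 154 65.9 | 177 128 165 65.9 | 183 122 165 66.4 | 189 119 165 66.5 | 195 117 164 66.7 | 201 117 165 66.4 | 207 117 165 66.3 | 213 117 164 66.2 | 219 119 164 65.8 | 225 123 165 65.2 | 231 130 167 64.0 | 237 133 167 63.6 | 243 134 165 63.5 | 249 60 164 71.3 | 255 60 123 75.5 | 
 l1 [(0.075, np.float64(71.2)), (0.085, np.float64(70.9)), (0.095, np.float64(70.6))]
165 102 115 74.3 | 171 98 124 73.6 | 177 97 130 72.9 | 183 96 134 72.4 | 189 94 137 72.2 | 195 90 137 72.4 | 201 87 138 72.5 | 207 86 135 72.8 | 213 86 132 72.9 | 219 89 130 72.6 | 225 90 126 72.8 | 231 91 119 73.3 | 237 93 116 73.2 | 243 100 115 72.4 | 249 60 78 80.4 | 255 60 160 71.6 | 
 l2 [(0.075, np.float64(74.9)), (0.085, np.float64(74.5)), (0.095, np.float64(74.2))]
```

Emit:
servo_tool(
  targets=[
    {"xyz": [0, 0, 0.1], "angular": [0, 0, 0], "claw": 0},
    {"xyz": [0, 0, 0.05], "angular": [0, 0, 0], "claw": 0},
    {"xyz": [0, 0, 0], "angular": [0, 0, 0], "claw": 0},
    {"xyz": [0, 0, 0], "angular": [0, 0, 0], "claw": 0},
    {"xyz": [0, 0, 0], "angular": [0, 0, 0], "claw": 0},
    {"xyz": [0, 0, 0], "angular": [0, 0, 0], "claw": 0},
    {"xyz": [0, 0, 0], "angular": [0, 0, 0], "claw": 0},
    {"xyz": [0, 0, 0], "angular": [0, 0, 0], "claw": 0},
    {"xyz": [0, 0, 0], "angular": [0, 0, 0], "claw": 0},
    {"xyz": [0, 0, 0], "angular": [0, 0, 0], "claw": 0},
    {"xyz": [0, 0, 0], "angular": [0, 0, 0], "claw": 0},
    {"xyz": [0, 0, 0], "angular": [0, 0, 0], "claw": 0},
    {"xyz": [0, 0, 0], "angular": [0, 0, 0], "claw": 0},
    {"xyz": [0, 0, 0], "angular": [0, 0, 0], "claw": 0},
    {"xyz": [0, 0, 0], "angular": [0, 0, 0], "claw": 0},
    {"xyz": [0, 0, 0], "angular": [0, 0, 0], "claw": 0},
    {"xyz": [0, 0, 0], "angular": [0, 0, 0], "claw": 0},
    {"xyz": [0, 0, 0], "angular": [0, 0, 0], "claw": 0},
  ],
)

```text
t: 10.6
eef_pos: [0.5601, 0.1403, 0.0921]
ee_rot: [-3.142, 0.0, -1.695]
force: [-1.0, 0.6, 2.7]
width: 0.0005
gripper_force: 1.4
```

```bash
sed -i 's/range(6)/range(16)/' look.py; python3 look.py l3; python3 - <<'E'
from h import *
yg=lambda p:p[0]*np.sin(.1165)+p[1]*np.cos(.1165)
for n in('l1','l2','l3'):
    T=pickle.load(open(n+'.pkl','rb'))
    c=cv2.resize(T['color'][215:265,285:345],None,fx=10,fy=10,interpolation=cv2.INTER_CUBIC)
    h=cv2.cvtColor(c,cv2.COLOR_BGR2HSV)
    y=cv2.inRange(h,(12,110,120),(35,255,255)); q=np.argwhere(y[150:240,:240]); bx=(q[:,1].min()+q[:,1].max())/2; by=(q[:,0].min()+q[:,0].max())/2+150
    v=c.max(2).astype(int); P=lambda x,y,z:onz(T,(x+.5)/10+284.5,(y+.5)/10+214.5,z)
    o=[]
    for r in list(range(165,178,4))+list(range(225,244,3)):
        x=np.where(v[r,60:220]<165)[0]+60
        if len(x): o.append((r,x.min(),x.max(),round(1000*yg(P((x.min()+x.max())/2,r,.204)),1)))
    print(n,'bob',q[:,1].min(),q[:,1].max(),by,round(1000*yg(P(bx,by,.085)),1),[i[3] for i in o], o[-4:])
E
```

```text
10.6 [0.56005975 0.14028092 0.09205704] [-0.95717636  0.5577913   2.65633135]
l1 bob 91 184 208.5 70.9 [np.float64(65.5), np.float64(65.9), np.float64(65.2), np.float64(64.5), np.float64(64.0), np.float64(63.7), np.float64(63.6), np.float64(63.6), np.float64(63.5)] [(234, np.int64(132), np.int64(167), np.float64(63.7)), (237, np.int64(133), np.int64(167), np.float64(63.6)), (240, np.int64(133), np.int64(166), np.float64(63.6)), (243, np.int64(134), np.int64(165), np.float64(63.5))]
l2 bob 75 169 208.0 74.5 [np.float64(74.3), np.float64(73.7), np.float64(73.4), np.float64(72.9), np.float64(72.8), np.float64(73.0), np.float64(73.3), np.float64(73.3), np.float64(73.2), np.float64(73.0), np.float64(72.4)] [(234, np.int64(92), np.int64(117), np.float64(73.3)), (237, np.int64(93), np.int64(116), np.float64(73.2)), (240, np.int64(95), np.int64(115), np.float64(73.0)), (243, np.int64(100), np.int64(115), np.float64(72.4))]
l3 bob 75 166 208.5 74.8 [np.float64(75.5), np.float64(75.2), np.float64(74.9), np.float64(74.5), np.float64(74.4), np.float64(75.0), np.float64(75.1), np.float64(75.1), np.float64(75.0), np.float64(74.2)] [(231, np.int64(83), np.int64(110), np.float64(75.1)), (234, np.int64(84), np.int64(108), np.float64(75.1)), (237, np.int64(86), np.int64(106), np.float64(75.0)), (240, np.int64(94), np.int64(105), np.float64(74.2))]
```

View pics/l3.png

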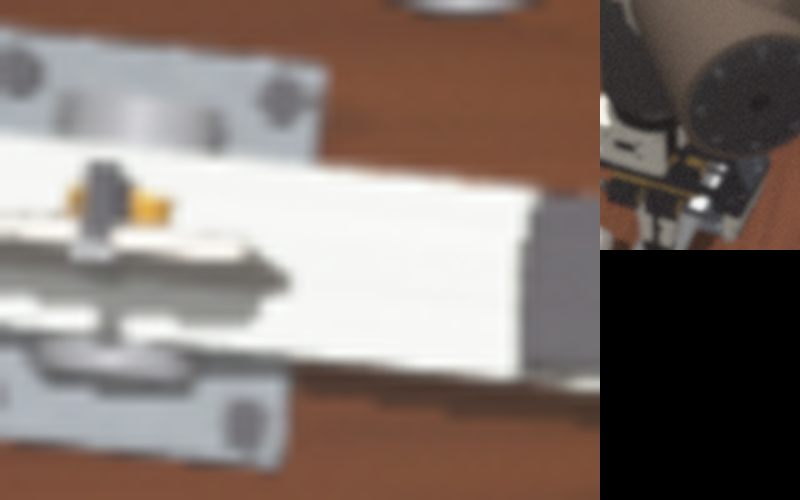

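```bash
python3 - <<'E'
from h import *
yg=lambda p:p[0]*np.sin(.1165)+p[1]*np.cos(.1165)
T=pickle.load(open('top0.pkl','rb'))
c1=cv2.resize(cv2.imread('pics/c1.png')[:360,:600],None,fx=2.5,fy=2.5,interpolation=cv2.INTER_CUBIC)
c0=cv2.resize(T['color'][195:285,215:365],None,fx=10,fy=10,interpolation=cv2.INTER_CUBIC)
P=lambda x,y,z:onz(T,(x+.5)/10+214.5,(y+.5)/10+194.5,z)
for c in(c0,c1):
    h=cv2.cvtColor(c,cv2.COLOR_BGR2HSV); y=cv2.inRange(h,(12,110,120),(35,255,255)); W=slice(780,1000)
    q=np.argwhere(y[370:450,W]); bx=(q[:,1].min()+q[:,1].max())/2+780; by=(q[:,0].min()+q[:,0].max())/2+370
    print('bob',q[:,1].min()+780,q[:,1].max()+780,by,1000*yg(P(bx,by,.085)))
    v=c.max(2).astype(int)
    for r in range(380,440,6):
        x=np.where(v[r,850:950]<110)[0]+850
        if len(x): print(r,x.min(),x.max(),round(1000*yg(P((x.min()+x.max())/2,r,.185)),1))
E
```

```text
bob 846 943 416.0 57.482269786245105
398 885 905 55.5
404 884 905 55.4
410 883 905 55.4
416 885 905 55.0
422 887 905 54.6
bob 849 944 416.0 57.01897934542779
398 884 904 55.7
404 884 905 55.4
410 884 905 55.3
416 885 905 55.0
422 887 904 54.7
```

```bash
python3 - <<'E'
from h import *
s=monitor.get_state();print(s['t'],s['eef_pos'],s['force'],np.abs(s['qd']).max()); print(order.job_done())
E
```

```text
11.45 [0.56004282 0.14024803 0.09206601] [-0.7397094   1.20447367  1.95904461] 0.001274729182150741
the job is handed in; nothing more can be done
None
```

I handed the job in at 11.45 s with the arm still pressing the thumb pad at about 2 N. The gauge was balanced on the stud with its weighted end clear of the offcut, and the pointer tip was within about 0.01 rad of the index tab; the tab hides the tip from above, so I judged that from the bob.

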